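# Hover the bow pull over the studs of a card-drawer front

## Robot

A 6-joint arm with a two-finger parallel gripper is mounted at the origin on the work surface. World frame = base frame: x ahead of the robot, y to its left, z up, the work surface at z = 0. Lengths are in m, angles in rad, forces in N, time in s.
With the tool pointing down it reaches from about 0.3 to 0.775 m from the base axis. Payload 14.6 kg.
Tool frame: the origin (TCP) lies on the centre line of the jaws, within the pads' length; the fingertips stand ctrl.tcp_to_tips ahead of it and the grasp point (between the pads) lies 2 mm behind it (ctrl.tcp_to_tips is the distance from the TCP to the fingertips, in m); z points along the fingers, y is the line along which they close (so a half turn about z gives the same grasp; the last joint's range is limited). The gripper opens to 94 mm and grips with 3 to 60 N. Pads are 16 mm wide; open, the fingers measure 119 mm over their backs; the gripper's body (75 mm by 177 mm) begins 78 mm behind the grasp point.
Start: joints at [-1.186, 0.3, 1.521, -0, 1.321, -0.067], TCP at [0.24, -0.495, 0.222] pointing down, gripper open.
Joint ranges: [-3.03, 3.03], [-0.79, 2.21], [0.23, 2.52], [-1.04, 4.18], [0, 3.07], [-2.55, 2.55]. Speed limits (rad/s): [2.22, 2.22, 2.57, 3.14, 3.14, 3.14].

## Interface

Orientations are given as [roll, pitch, yaw] about the fixed x, y, z axes, in that order (R = Rz(yaw) Ry(pitch) Rx(roll)).
In Python, from station import telemetry, viewer, hand_in, ctrl gives the robot as it stands.
- The arm moves only by the tool step_arm, never from a script. Its argument "plan" is a list of rows, each an object of numbers: "dx", "dy", "dz": the shift along the tool's x, y, z scaled (see below); "rx", "ry", "rz": the turn, a rotation vector about the tool's x, y, z scaled (see below); "claw": the closure, from 0 (fully open) to 1 (shut). In form: [{"dx": .., "dy": .., "dz": .., "rx": .., "ry": .., "rz": .., "claw": ..}, ...]. A call has 1 to 10 rows; each row shifts and turns the commanded pose from where the row before left it, along the tool's axes as they then stand; what a row does not reach is not made up. The controller multiplies each number of a shift by 0.1 m and each number of a turn by 90 degrees. A row lasts 1/10 s, in which the tool goes at most 50 mm and 8.59 degrees, less where a joint would pass 70% of its speed; a pose out of reach is approached as far as the arm can. A call with a number of a shift or a turn outside -1 to 1 is refused whole. A call with a gripper value outside its range is refused whole. The fingers move at their own pace and stop on an object; "grip_force" is the grip in N (left out, the last holds). Time passes only in rows, so rows that do not move let the fingers close. It gives the time, the measured TCP pose, the force, the opening and the grip force at its end, in the units of the state.
- telemetry.get_obs(): the state, without advancing time (a new reading comes with each control period).
- viewer.camera(name): name is "scene" or "top"; returns a dict with "img" (400x640x3 uint8, red, green, blue), "z_map" (400x640 float32, m along the optical axis (not along the pixel's ray), 0 where there is no reading), "fx", "fy", "cx", "cy" (pixels), "dist" ([k1, k2, p1, p2, k3] as OpenCV has them; the pictures are not rectified), "R" (3x3) and "t" (3): a world point X has camera coordinates R X + t. Camera axes: x right, y down, z forward; pixel columns grow to the right and rows downward; lengths in m; the calibration is good to about 2 mm. A picture is of the moment at which its call begins.
- hand_in(): hands the job in; it is judged then, once.
Trained networks look in a picture, given as the dict that the camera call returned (one of the last four; its "shot" number tells which), for a name from the list of things; names that differ only in an ending like _2 or _b are one class to them, and where a whole thing is asked for, a point or a joint stands for the part that bears it (a point fixed in the world has none). Each returns a list of dicts, best first, with "score" (0 to 1); they miss things now and then, are a little off and sometimes report something else, mostly with a low value. They report only what shows in the picture. A call takes as long as a camera call. They do not tell look-alikes from the thing itself.
- viewer.recognise(target, picture): "rect" ([left, top, right, bottom] in pixels, round what is visible of it).
The state is a dict: "time_s": time; "qpos": joint angles; "joint_vel": joint speeds; "tau": joint torques, N m; "ee_pos": TCP position; "eef_rot": TCP orientation; "force": force on the tool from outside, world axes, zero at the start; "moment": the same for the moment, N m; "grip_width": finger opening in m; "grip_force": force on a finger pad.
Only numpy, scipy, OpenCV 4.12 (cv2) and the standard library are available. Lean on these libraries where they do the work, as an engineer would, in place of code of your own. Each camera call takes 0.05 s, during which the arm holds its last target. There are 200 camera calls.

## Task

The longer of the two bow pulls in the shallow tray belongs on the bare drawer front that lies face up on the bench. Pick it up with a light grip, because its bar is thin and dents when squeezed hard, carry it over the full card drawer without knocking anything, and bring its two feet over the two studs, level and in line with them, about a centimetre above the stud tips and touching neither studs nor front. Finish like that, still holding it steady in the air for the glue to be brushed on: do not put it down or let go, and leave everything else where it is.

Things in the scene. Friction and masses are not known exactly. Their poses are not given: they have to be found in the camera images.
- pull: the long bow pull, bare aluminium, 70 g: a bar 112 mm long (along its y), 12 mm wide (its x), 12 mm thick, on two round feet of 14 mm diameter, 96 mm apart (at y = +48 and -48 mm). It stands on its feet; origin midway between the feet at their underside, z up. The bar's underside is 26 mm and its top 38 mm above the origin. Either way round is the same. Its bar dents when gripped with over 45 N a finger; 20 to 30 N holds it well
- short_pull: the short bow pull, the same but with feet 64 mm apart and a bar 80 mm long; stands in the same tray, its origin at least 60 mm from the long one's; to be left alone
- tray: shallow black tray, 200 x 200 mm, rim 14 mm high, floor 4 mm thick on which both pulls stand; origin under its centre. Fixed; on the left or the right of the card drawer
- front: bare grey card-drawer front lying face up, 150 mm (its x) by 200 mm (its y), 18 mm thick, origin under its centre, fixed; a label frame (raised 3 mm) at x = +35 mm and two 5 mm studs standing 12 mm up from its face at x = -25 mm, y = +48 and -48 mm. It is on the other side of the card drawer from the tray
- studs (a point): point midway between the two studs of the front, at the height of their tips (30 mm above the bench); y axis along the line of the studs
- card_drawer: grey steel drawer full of index cards, 366 mm long (its x, roughly away from the robot), 142 mm wide, 125 mm high at its card tabs, with a bar handle on the end that faces the robot; origin under its centre. Fixed, stands between tray and front
- glue: small white bottle, 32 mm diameter, 85 mm tall, beside the front on its label side (about 125 mm from the front's centre along its x); origin at its base; to be left alone
- screwdriver: screwdriver lying beyond the work area; to be left alone
- mug: white mug, 80 mm across and 90 mm tall with a handle, near the robot at its left; to be left alone
- screw_jar: glass jar, 70 mm tall, beyond the work area; to be left alone
- tape: cardboard ring, 90 mm across, 24 mm tall, near the robot at its right; to be left alone
There are look-alikes about, which are no part of the job. Leave any orange or pink look-alike of the pull alone.

How it is judged:
On the way, in this order (a step that is already met when the one before it is completed fails the run):
1. the long pull is lifted out of the tray in the gripper (height (world z) of pull above 0.06 m and contact force between the fingers and pull above 1 N and contact force between pull and tray below 0.2 N), for 0.1 s.
2. it passes over the card drawer, clear above the card tabs (height (world z) of pull above 0.126 m and y of pull in the frame of card_drawer between -0.065 and 0.065 m and x of pull in the frame of card_drawer between -0.22 and 0.22 m), for 0.02 s.
At the end, for the whole second after the job is handed in: The long pull is held still in the gripper over the front: its middle within 8 mm of the studs' middle, in line within 0.1 rad, level within 0.1 rad, feet 3 to 18 mm above the stud tips, touching only the fingers; short pull and glue moved under 20 mm, other things under 30 mm (horizontal distance between pull and studs below 0.008 m and angle between the y axis of pull and the y axis of studs, either way round below 0.1 rad and angle between pull's own z axis and vertical below 0.1 rad and z of pull in the frame of studs between 0.003 and 0.018 m and contact force between pull and front below 0.1 N and contact force between the fingers and pull above 1 N and linear speed of pull below 0.02 m/s and angular speed of pull below 0.2 rad/s and distance of each of short_pull, glue from where it was at the start of the episode below 0.02 m and distance of each of screwdriver, mug, screw_jar, tape from where it was at the start of the episode below 0.03 m); the arm keeps its last pose, push and grip.
It fails at once if the pull is squeezed too hard (over 90 N summed over both fingers) (contact force between the fingers and pull above 90 N).
It fails at once if the pull touches the studs or the front (contact force between pull and front above 1 N).
It fails at once if the pull (over 3 N), the arm or the fingers (over 5 N) hit the card drawer (contact force between pull and card_drawer above 3 N or contact force between any of the arm, the fingers and card_drawer above 5 N).
It fails at once if the short pull or the glue bottle is moved by over 20 mm (distance of any of short_pull, glue from where it was at the start of the episode above 0.02 m).
It fails at once if the mug or the jar is moved by over 30 mm (distance of any of mug, screw_jar from where it was at the start of the episode above 0.03 m).
It also fails if it takes over 48 s, if anything falls off the work surface, if the arm or the gripper's body presses on something with over 40 N, if the wrist force passes 120 N, or if a joint passes its speed limit or range.

## Working session

There is one attempt and no reset: what is moved stays moved. The work goes in short steps, Python scripts to look and compute and a tool call to move; the robot and the scene stay as the last step left them, time stands still between calls to the robot, and variables do not carry over. Pictures are saved under pics/ and viewed, at most 10 in all, crops included, and the job is handed in when it is done.

Besides the shell and the picture viewer there is one more tool, called after ">>>" as name([rows], argument=value, ...), one row to a line, values as JSON. step_arm: Moves the arm, as the interface text tells. Shifts and turns lie within -1 to 1; 1 stands for 0.1 m of shift or 90 degrees of turn. Its arguments: {"type":"object","properties":{"plan":{"type":"array"},"grip_force":{"type":"number"}},"required":["plan"]}

```bash
mkdir -p pics; cat > h.py <<'E'
from station import telemetry, viewer, hand_in, ctrl
import numpy as np, cv2
def K(p): return np.array([[p['fx'],0,p['cx']],[0,p['fy'],p['cy']],[0,0,1.]])
def world(p,uv,z=None):
    uv=np.array(uv,float).reshape(-1,1,2)
    n=cv2.undistortPoints(uv,K(p),np.array(p['dist'])).reshape(-1,2)
    R=np.array(p['R']);t=np.array(p['t']);c=-R.T@t
    d=np.c_[n,np.ones(len(n))]@R
    if z is None:
        px=uv.reshape(-1,2).astype(int); s=p['z_map'][px[:,1],px[:,0]]
    else: s=(z-c[2])/d[:,2]
    return c+d*np.asarray(s)[:,None]
def cloud(p):
    v,u=np.mgrid[0:400,0:640]
    return world(p,np.stack([u,v],-1).reshape(-1,2)).reshape(400,640,3)
def save(p,f): cv2.imwrite(f,cv2.cvtColor(p['img'],cv2.COLOR_RGB2BGR))
E
python3 - <<'E'
from h import *
print(telemetry.get_obs(), ctrl.tcp_to_tips)
for n in ('top','scene'):
    p=viewer.camera(n); save(p,f'pics/{n}0.png'); np.save(f'{n}0.npy',p,allow_pickle=True)
    for k in ('pull','short_pull','front','tray','card_drawer','glue'):
        for r in viewer.recognise(k,p)[:4]:
            b=r['rect']; print(n,k,np.round(r['score'],2),np.round(b),world(p,[[(b[0]+b[2])/2,(b[1]+b[3])/2]]).round(3))
E
```

```text
{'time_s': 0.0, 'qpos': array([-1.18561743e+00,  3.00474002e-01,  1.52161555e+00,  1.35474804e-05,
        1.32066896e+00, -6.65981585e-02]), 'joint_vel': array([-1.42707555e-03, -9.32878687e-05, -1.21706524e-03,  5.46007785e-04,
       -3.15387060e-04,  2.87531811e-04]), 'tau': array([-6.95366889e-04, -5.31808126e+01, -3.52742708e+01,  7.08305743e-02,
        2.44302111e-02, -7.99634245e-05]), 'ee_pos': array([ 0.24001813, -0.4945878 ,  0.22187014]), 'eef_rot': array([-3.14043025e+00, -9.06797411e-05,  4.51773644e-01]), 'force': array([-0.14194334, -0.07479453,  0.25595677]), 'moment': array([-0.02247967, -0.00032022,  0.04124628]), 'grip_force': 0.0, 'grip_width': 0.09406060243131249} 0.017
top pull 0.69 [266. 268. 280. 297.] [[0.273 0.24  0.033]]
top short_pull 0.37 [402. 195. 464. 248.] [[ 0.471 -0.308  0.016]]
top front 0.58 [404. 195. 463. 247.] [[ 0.474 -0.31   0.02 ]]
top tray 0.98 [238. 176. 300. 237.] [[0.532 0.259 0.003]]
top card_drawer 0.58 [328. 146. 370. 269.] [[ 0.516 -0.011  0.123]]
top glue 0.54 [432. 180. 440. 188.] [[ 0.594 -0.304  0.086]]
scene pull 0.83 [453. 265. 464. 311.] [[0.595 0.498 0.039]]
scene pull 0.73 [350. 234. 391. 255.] [[0.595 0.25  0.035]]
scene short_pull 0.57 [381. 221. 411. 240.] [[0.483 0.268 0.001]]
scene front 0.68 [350. 233. 393. 256.] [[0.594 0.253 0.035]]
scene front 0.62 [206. 133. 284. 176.] [[ 0.479 -0.302  0.012]]
scene tray 0.73 [337. 208. 433. 283.] [[0.578 0.285 0.038]]
scene card_drawer 0.58 [245. 136. 363. 250.] [[0.598 0.036 0.109]]
scene glue 0.58 [212. 155. 224. 179.] [[ 0.604 -0.294  0.048]]
```

```bash
python3 - <<'E'
import cv2
a=cv2.imread('pics/top0.png')[140:310,220:480]
cv2.imwrite('pics/top0c.png',cv2.resize(a,None,fx=3,fy=3,interpolation=cv2.INTER_CUBIC))
E
```

```text
(no output)
```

View pics/top0c.png

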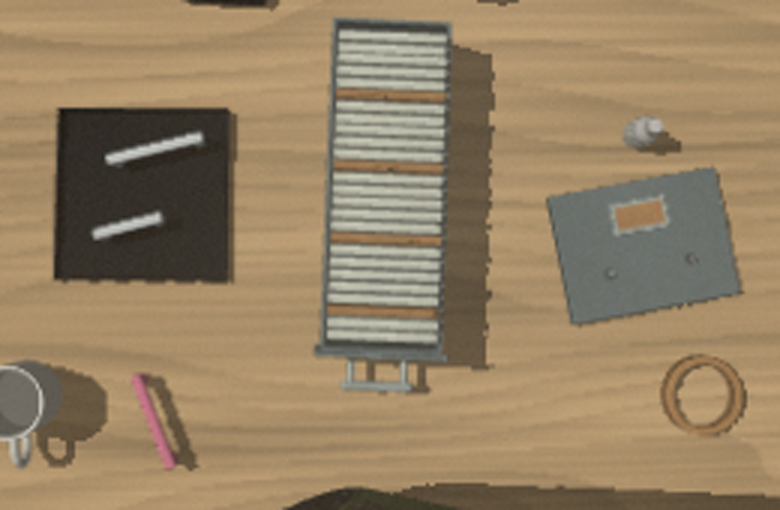

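View pics/scene0.png

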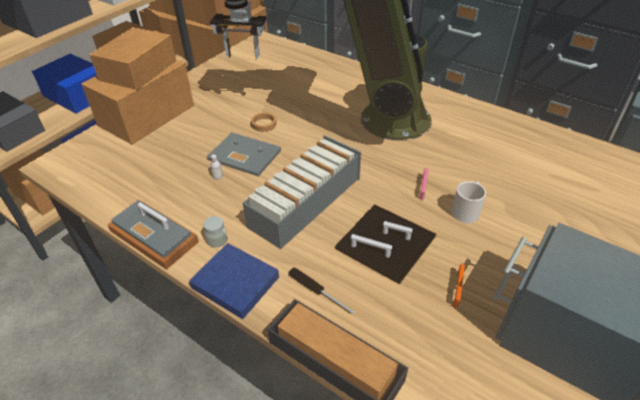

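The crop shows the long pull at about (271,189) in full-picture pixels, with the short one below it at (262,215). The studs are near (424,231) and (450,226), on the side of the front towards the robot. The pink and orange pulls are decoys. Next I measure these precisely.

```bash
cat > m.py <<'E'
from h import *
def ax(P):
    r=cv2.minAreaRect((P[:,:2]*1000).astype(np.float32)); b=cv2.boxPoints(r)
    c=P[:,:2].mean(0); _,_,v=np.linalg.svd(P[:,:2]-c)
    return np.round(r[0],1),np.round(r[1],1),'meandir deg',np.degrees(np.arctan2(v[0,1],v[0,0])).round(2),'n',len(P),'zmed',np.median(P[:,2]).round(4)
if __name__=='__main__':
  for n in ('top','scene'):
    p=np.load(n+'0.npy',allow_pickle=True).item(); W=cloud(p); img=p['img'].astype(int)
    x,y,z=W[...,0],W[...,1],W[...,2]
    print(n,'bench z',np.median(z[(abs(x-.5)<.2)&(abs(y-.4)<.03)]).round(4),'cam',(-np.array(p['R']).T@p['t']).round(2))
    # bright pixels on tray (colour seg), projected to bar top plane
    bright=(img.min(2)>110)&(abs(x-.53)<.12)&(abs(y-.26)<.11)&(img.max(2)-img.min(2)<45)
    k,l,s,c=cv2.connectedComponentsWithStats(bright.astype(np.uint8))
    for i in range(1,k):
        if s[i,4]>15:
            v,u=np.nonzero(l==i); print(' bright',s[i],ax(world(p,np.c_[u,v],.042)))
    m=(z>.034)&(z<.05)&(abs(x-.53)<.1)&(abs(y-.26)<.1)
    k,l,s,c=cv2.connectedComponentsWithStats(m.astype(np.uint8))
    for i in range(1,k):
        if s[i,4]>15: print(' depth',s[i],ax(W[l==i]))
    m=(z>.011)&(z<.025)&(abs(x-.47)<.15)&(abs(y+.31)<.15)
    k,l,s,c=cv2.connectedComponentsWithStats(m.astype(np.uint8)); i=1+s[1:,4].argmax()
    r=cv2.minAreaRect((W[l==i][:,:2]*1000).astype(np.float32)); print(' front',r,s[i],np.median(z[l==i]).round(4))
    m=(z>.07)&(abs(x-.52)<.25)&(abs(y)<.12); r=cv2.minAreaRect((W[m][:,:2]*1000).astype(np.float32)); print(' drawer',r,z[m].max())
    # grey colour mask of front
    g=(img[...,0]<img[...,2]+12)&(abs(x-.47)<.13)&(abs(y+.31)<.13)&(z>.0)&(z<.03)&(img.max(2)>60)
    g=cv2.morphologyEx(g.astype(np.uint8),cv2.MORPH_OPEN,np.ones((3,3)))
    k,l,s,c=cv2.connectedComponentsWithStats(g); i=1+s[1:,4].argmax(); v,u=np.nonzero(l==i)
    P=world(p,np.c_[u,v],.018); r=cv2.minAreaRect((P[:,:2]*1000).astype(np.float32)); print(' frontcol',r,s[i])
    v0,v1,u0,u1=s[i,1],s[i,1]+s[i,3],s[i,0],s[i,0]+s[i,2]
    cv2.imwrite(f'pics/f_{n}.png',cv2.resize(p['img'][v0-3:v1+3,u0-3:u1+3,::-1],None,fx=8,fy=8,interpolation=cv2.INTER_CUBIC)); print(u0-3,v0-3)
  p=np.load('top0.npy',allow_pickle=True).item()
  print(world(p,[[423.7,231],[450.3,226.3]],.03))
E
python3 m.py
```

```text
top bench z -0.001 cam [0.44 0.07 1.31]
 bright [255 184  33  11 109] (array([587.4, 247.1]), array([ 11.2, 111. ]), 'meandir deg', np.float64(-77.09), 'n', 109, 'zmed', np.float64(0.042))
 bright [251 211  23   9  82] (array([500.4, 276.6]), array([11.5, 77.6]), 'meandir deg', np.float64(-75.73), 'n', 82, 'zmed', np.float64(0.042))
 depth [255 184  33  11 119] (array([587.2, 247.6]), array([ 12.4, 111.4]), 'meandir deg', np.float64(-76.95), 'n', 119, 'zmed', np.float64(0.0401))
 depth [251 211  23   9  84] (array([499.7, 277.3]), array([12.1, 76.4]), 'meandir deg', np.float64(-76.47), 'n', 84, 'zmed', np.float64(0.0397))
 front ((472.7200012207031, -314.3259582519531), (148.16062927246094, 203.1811981201172), 9.783745765686035) [ 403  196   63   52 2404] 0.0171
 drawer ((495.2977600097656, -10.695098876953125), (453.2963562011719, 159.61537170410156), 1.2969017028808594) 1.3123544657110335
 frontcol ((472.14886474609375, -312.0975341796875), (147.09320068359375, 199.84136962890625), 9.851594924926758) [ 403  196   63   52 2257]
400 193
scene bench z 0.0006 cam [1.35 0.64 1.01]
 brig
[... 384 characters left out ...]
oat64(103.9), 'n', 133, 'zmed', np.float64(0.0396))
 depth [351 235  41  15 187] (array([589.3, 247.7]), array([ 14.4, 111. ]), 'meandir deg', np.float64(103.16), 'n', 187, 'zmed', np.float64(0.0399))
 front ((472.34796142578125, -312.0455322265625), (158.4102783203125, 203.93405151367188), 9.346334457397461) [ 207  133   74   42 1700] 0.0167
 drawer ((498.2867431640625, -9.759552001953125), (144.6501922607422, 449.5472717285156), 86.19434356689453) 0.5098169243806052
 frontcol ((477.5611267089844, -305.77056884765625), (153.56272888183594, 202.20474243164062), 8.963570594787598) [ 212  134   68   41 1553]
209 131
[[ 0.43943597 -0.27101972  0.03      ]
 [ 0.45403513 -0.36387404  0.03      ]]
```

Both cameras agree on the pull: (0.588, 0.2475), bar along 103°. The studs' middle is near (0.447, -0.317), with their line at about 99.5°. I now move over the tray at a safe height.

>>> step_arm([
  {"dx": 0.15,"dy": -0.13,"dz": -0.1},
  {"dx": 0.32,"dy": -0.26,"dz": -0.1},
  {"dx": 0.32,"dy": -0.26},
  {"dx": 0.32,"dy": -0.26},
  {"dx": 0.32,"dy": -0.26},
  {"dx": 0.32,"dy": -0.26},
  {"dx": 0.32,"dy": -0.26},
  {"dx": 0.32,"dy": -0.26},
  {"dx": 0.32,"dy": -0.26},
  {"dx": 0.32,"dy": -0.26},
], grip_force=25)

```text
$.plan[0]: bad value
```

>>> step_arm([
  {"dx": 0.32,"dy": -0.26,"claw": 0.2},
  {"dx": 0.32,"dy": -0.26,"claw": 0.45},
  {"dx": 0.32,"dy": -0.26,"claw": 0.45},
  {"dx": 0.32,"dy": -0.26,"claw": 0.45},
  {"dx": 0.32,"dy": -0.26,"claw": 0.45},
  {"dx": 0.32,"dy": -0.26,"claw": 0.45},
  {"dx": 0.32,"dy": -0.26,"claw": 0.45},
  {"dx": 0.32,"dy": -0.26,"claw": 0.45},
  {"dx": 0.32,"dy": -0.26,"claw": 0.45},
  {"dx": 0.32,"dy": -0.26,"claw": 0.45},
])

```text
$.plan[0]: bad value
```

>>> step_arm([
  {"rz": -0.085,"claw": 0.45},
  {"rz": -0.085,"claw": 0.45},
  {"rz": -0.085,"claw": 0.45},
  {"rz": -0.085,"claw": 0.45},
  {"rz": -0.085,"claw": 0.45},
  {"rz": -0.085,"claw": 0.45},
  {"rz": -0.085,"claw": 0.45},
  {"rz": -0.085,"claw": 0.45},
  {"rz": -0.085,"claw": 0.45},
  {"rz": -0.085,"claw": 0.45},
])

```text
$.plan[0]: bad value
```

```bash
cat > d.py <<'E'
import sys; from h import *
from scipy.spatial.transform import Rotation as Ro
# args: x y z yaw_deg -> needed move in tool units
x,y,z,w=map(float,sys.argv[1:]); o=telemetry.get_obs()
R=Ro.from_euler('xyz',o['eef_rot']); T=Ro.from_euler('xyz',[np.pi,0,np.radians(w)])
print('pos',o['ee_pos'].round(4),'rot',np.degrees(o['eef_rot']).round(2),'t',o['time_s'],'w',o['grip_width'],o['grip_force'],o['force'].round(2))
print('shift units',(R.inv().apply(np.array([x,y,z])-o['ee_pos'])/.1).round(3),'after-turn frame',(T.inv().apply(np.array([x,y,z])-o['ee_pos'])/.1).round(3),'turn units',((R.inv()*T).as_rotvec()/(np.pi/2)).round(4))
E
python3 d.py .588 .2475 .036 103
```

```text
pos [ 0.2401 -0.4948  0.2224] rot [-180.     -0.     25.89] t 0.7 w 0.0936567559073743 0.0 [ 0.49 -0.15 -0.22]
shift units [ 6.371 -5.159  1.865] after-turn frame [6.45  5.059 1.864] turn units [-0.     -0.     -0.8568]
```

Every row was refused, so each row probably needs all seven keys. I send full rows.

>>> step_arm([
  {"dx": 0.15,"dy": -0.13,"dz": -0.1,"rx": 0,"ry": 0,"rz": 0,"claw": 0},
  {"dx": 0.32,"dy": -0.26,"dz": -0.1,"rx": 0,"ry": 0,"rz": 0,"claw": 0},
  {"dx": 0.32,"dy": -0.26,"dz": 0,"rx": 0,"ry": 0,"rz": 0,"claw": 0},
  {"dx": 0.32,"dy": -0.26,"dz": 0,"rx": 0,"ry": 0,"rz": 0,"claw": 0},
  {"dx": 0.32,"dy": -0.26,"dz": 0,"rx": 0,"ry": 0,"rz": 0,"claw": 0},
  {"dx": 0.32,"dy": -0.26,"dz": 0,"rx": 0,"ry": 0,"rz": 0,"claw": 0},
  {"dx": 0.32,"dy": -0.26,"dz": 0,"rx": 0,"ry": 0,"rz": 0,"claw": 0},
  {"dx": 0.32,"dy": -0.26,"dz": 0,"rx": 0,"ry": 0,"rz": 0,"claw": 0},
  {"dx": 0.32,"dy": -0.26,"dz": 0,"rx": 0,"ry": 0,"rz": 0,"claw": 0},
  {"dx": 0.32,"dy": -0.26,"dz": 0,"rx": 0,"ry": 0,"rz": 0,"claw": 0},
], grip_force=25)

```text
time_s: 1.7
ee_pos: [0.4053, -0.1387, 0.2427]
eef_rot: [3.141, -0.0, 0.452]
force: [0.8, -0.2, -0.2]
grip_width: 0.0938
grip_force: 0.0
```

>>> step_arm([
  {"dx": 0.33,"dy": -0.26,"dz": 0,"rx": 0,"ry": 0,"rz": 0,"claw": 0.2},
  {"dx": 0.33,"dy": -0.26,"dz": 0,"rx": 0,"ry": 0,"rz": 0,"claw": 0.45},
  {"dx": 0.33,"dy": -0.26,"dz": 0,"rx": 0,"ry": 0,"rz": 0,"claw": 0.45},
  {"dx": 0.33,"dy": -0.26,"dz": 0,"rx": 0,"ry": 0,"rz": 0,"claw": 0.45},
  {"dx": 0.33,"dy": -0.26,"dz": 0,"rx": 0,"ry": 0,"rz": 0,"claw": 0.45},
  {"dx": 0.33,"dy": -0.26,"dz": 0,"rx": 0,"ry": 0,"rz": 0,"claw": 0.45},
  {"dx": 0.33,"dy": -0.26,"dz": 0,"rx": 0,"ry": 0,"rz": 0,"claw": 0.45},
  {"dx": 0.33,"dy": -0.26,"dz": 0,"rx": 0,"ry": 0,"rz": 0,"claw": 0.45},
  {"dx": 0.33,"dy": -0.26,"dz": 0,"rx": 0,"ry": 0,"rz": 0,"claw": 0.45},
  {"dx": 0.2,"dy": -0.16,"dz": 0,"rx": 0,"ry": 0,"rz": 0,"claw": 0.45},
])

```text
time_s: 2.7
ee_pos: [0.5814, 0.2255, 0.242]
eef_rot: [-3.141, 0.0, 0.453]
force: [-0.4, -1.5, -0.3]
grip_width: 0.0519
grip_force: 0.0
```

>>> step_arm([
  {"dx": 0,"dy": 0,"dz": 0,"rx": 0,"ry": 0,"rz": -0.085,"claw": 0.45},
  {"dx": 0,"dy": 0,"dz": 0,"rx": 0,"ry": 0,"rz": -0.085,"claw": 0.45},
  {"dx": 0,"dy": 0,"dz": 0,"rx": 0,"ry": 0,"rz": -0.085,"claw": 0.45},
  {"dx": 0,"dy": 0,"dz": 0,"rx": 0,"ry": 0,"rz": -0.085,"claw": 0.45},
  {"dx": 0,"dy": 0,"dz": 0,"rx": 0,"ry": 0,"rz": -0.085,"claw": 0.45},
  {"dx": 0,"dy": 0,"dz": 0,"rx": 0,"ry": 0,"rz": -0.085,"claw": 0.45},
  {"dx": 0,"dy": 0,"dz": 0,"rx": 0,"ry": 0,"rz": -0.085,"claw": 0.45},
  {"dx": 0,"dy": 0,"dz": 0,"rx": 0,"ry": 0,"rz": -0.085,"claw": 0.45},
  {"dx": 0,"dy": 0,"dz": 0,"rx": 0,"ry": 0,"rz": -0.085,"claw": 0.45},
  {"dx": 0,"dy": 0,"dz": 0,"rx": 0,"ry": 0,"rz": -0.085,"claw": 0.45},
])

```text
time_s: 3.7
ee_pos: [0.5809, 0.223, 0.2424]
eef_rot: [-3.142, 0.0, 1.792]
force: [-0.7, 0.1, 0.0]
grip_width: 0.052
grip_force: 0.0
```

```bash
python3 d.py .588 .2475 .036 103
```

```text
pos [0.5809 0.223  0.2424] rot [-179.99    0.    102.7 ] t 3.7 w 0.05200892167134743 0.0 [-0.73  0.09  0.  ]
shift units [0.223 0.123 2.064] after-turn frame [0.223 0.124 2.064] turn units [-0.0001  0.     -0.0033]
```

>>> step_arm([
  {"dx": 0.22,"dy": 0.12,"dz": 0,"rx": 0,"ry": 0,"rz": -0.003,"claw": 0.45},
  {"dx": 0,"dy": 0,"dz": 0.3,"rx": 0,"ry": 0,"rz": 0,"claw": 0.45},
  {"dx": 0,"dy": 0,"dz": 0.4,"rx": 0,"ry": 0,"rz": 0,"claw": 0.45},
  {"dx": 0,"dy": 0,"dz": 0.4,"rx": 0,"ry": 0,"rz": 0,"claw": 0.45},
  {"dx": 0,"dy": 0,"dz": 0.3,"rx": 0,"ry": 0,"rz": 0,"claw": 0.45},
  {"dx": 0,"dy": 0,"dz": 0.2,"rx": 0,"ry": 0,"rz": 0,"claw": 0.45},
  {"dx": 0,"dy": 0,"dz": 0,"rx": 0,"ry": 0,"rz": 0,"claw": 0.45},
  {"dx": 0,"dy": 0,"dz": 0,"rx": 0,"ry": 0,"rz": 0,"claw": 0.45},
])

```text
time_s: 4.5
ee_pos: [0.5882, 0.2472, 0.0832]
eef_rot: [3.141, -0.0, 1.792]
force: [0.3, 0.4, -0.0]
grip_width: 0.052
grip_force: 0.0
```

```bash
python3 d.py .588 .2475 .036 103; python3 - <<'E'
from h import *
for n,(a,b,c,d) in {'top':(160,240,230,310),'scene':(180,290,320,440)}.items():
    p=viewer.camera(n); cv2.imwrite(f'pics/g_{n}.png',cv2.resize(p['img'][a:b,c:d,::-1],None,fx=5,fy=5,interpolation=cv2.INTER_CUBIC))
E
```

```text
pos [0.5882 0.2472 0.0832] rot [179.98  -0.   102.65] t 4.5 w 0.05197945179786126 0.0 [ 0.29  0.42 -0.05]
shift units [ 0.004 -0.002  0.472] after-turn frame [ 0.004 -0.001  0.472] turn units [ 0.0003 -0.     -0.0039]
```

View pics/g_scene.png

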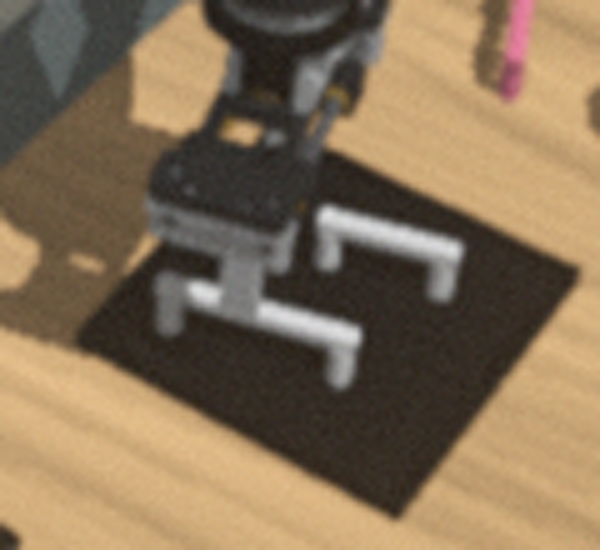

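The open fingers straddle the middle of the long pull (scene crop, near (240,300)), clear of the short one. I descend and close.

>>> step_arm([
  {"dx": 0,"dy": 0,"dz": 0.2,"rx": 0,"ry": 0,"rz": -0.004,"claw": 0.45},
  {"dx": 0,"dy": 0,"dz": 0.17,"rx": 0,"ry": 0,"rz": 0,"claw": 0.45},
  {"dx": 0,"dy": 0,"dz": 0.1,"rx": 0,"ry": 0,"rz": 0,"claw": 0.45},
  {"dx": 0,"dy": 0,"dz": 0,"rx": 0,"ry": 0,"rz": 0,"claw": 0.6},
  {"dx": 0,"dy": 0,"dz": 0,"rx": 0,"ry": 0,"rz": 0,"claw": 0.7},
  {"dx": 0,"dy": 0,"dz": 0,"rx": 0,"ry": 0,"rz": 0,"claw": 0.78},
  {"dx": 0,"dy": 0,"dz": 0,"rx": 0,"ry": 0,"rz": 0,"claw": 0.84},
  {"dx": 0,"dy": 0,"dz": 0,"rx": 0,"ry": 0,"rz": 0,"claw": 0.9},
  {"dx": 0,"dy": 0,"dz": 0,"rx": 0,"ry": 0,"rz": 0,"claw": 1},
  {"dx": 0,"dy": 0,"dz": 0,"rx": 0,"ry": 0,"rz": 0,"claw": 1},
], grip_force=25)

```text
time_s: 5.6
ee_pos: [0.5881, 0.2471, 0.0358]
eef_rot: [3.141, -0.0, 1.798]
force: [-0.5, -0.1, 2.8]
grip_width: 0.0117
grip_force: 25.0
```

>>> step_arm([
  {"dx": 0,"dy": 0,"dz": 0,"rx": 0,"ry": 0,"rz": 0,"claw": 1},
  {"dx": 0,"dy": 0,"dz": 0,"rx": 0,"ry": 0,"rz": 0,"claw": 1},
  {"dx": 0,"dy": 0,"dz": 0,"rx": 0,"ry": 0,"rz": 0,"claw": 1},
])

```text
time_s: 5.9
ee_pos: [0.5881, 0.2471, 0.0358]
eef_rot: [3.141, -0.0, 1.798]
force: [-1.3, -0.3, 5.9]
grip_width: 0.0119
grip_force: 25.0
```

Gripped, width 11.9 mm at 25 N. I lift straight up.

>>> step_arm([
  {"dx": 0,"dy": 0,"dz": -0.08,"rx": 0,"ry": 0,"rz": 0,"claw": 1},
  {"dx": 0,"dy": 0,"dz": -0.2,"rx": 0,"ry": 0,"rz": 0,"claw": 1},
  {"dx": 0,"dy": 0,"dz": -0.25,"rx": 0,"ry": 0,"rz": 0,"claw": 1},
  {"dx": 0,"dy": 0,"dz": -0.3,"rx": 0,"ry": 0,"rz": 0,"claw": 1},
  {"dx": 0,"dy": 0,"dz": -0.3,"rx": 0,"ry": 0,"rz": 0,"claw": 1},
  {"dx": 0,"dy": 0,"dz": -0.3,"rx": 0,"ry": 0,"rz": 0,"claw": 1},
  {"dx": 0,"dy": 0,"dz": -0.3,"rx": 0,"ry": 0,"rz": 0,"claw": 1},
  {"dx": 0,"dy": 0,"dz": -0.2,"rx": 0,"ry": 0,"rz": 0,"claw": 1},
  {"dx": 0,"dy": 0,"dz": -0.1,"rx": 0,"ry": 0,"rz": 0,"claw": 1},
  {"dx": 0,"dy": 0,"dz": 0,"rx": 0,"ry": 0,"rz": 0,"claw": 1},
])

```text
time_s: 6.9
ee_pos: [0.5881, 0.2471, 0.2395]
eef_rot: [3.14, -0.0, 1.798]
force: [-0.2, -0.4, -1.4]
grip_width: 0.0117
grip_force: 25.0
```

```bash
python3 d.py .447 -.317 .24 99.5; python3 - <<'E'
from h import *
from m import ax
for n in ('top','scene'):
    p=viewer.camera(n); W=cloud(p); img=p['img'].astype(int)
    if n=='scene': cv2.imwrite('pics/lift.png',cv2.resize(p['img'][100:300,280:480,::-1],None,fx=3,fy=3))
    z=W[...,2]; m=(z>.19)&(z<.26)&(np.hypot(W[...,0]-.588,W[...,1]-.2475)<.075)
    print(n,m.sum(),z[m].max() if m.any() else 0)
E
```

```text
pos [0.5881 0.2471 0.2395] rot [ 1.7991e+02 -1.0000e-02  1.0302e+02] t 6.9 w 0.01167174899270656 24.999671280384064 [-0.17 -0.41 -1.42]
shift units [-5.179 -2.645 -0.011] after-turn frame [-5.331e+00 -2.323e+00 -5.000e-03] turn units [ 0.001  -0.0002  0.0391]
top 36 0.2481088333289072
scene 394 0.25893723947991354
```

View pics/lift.png

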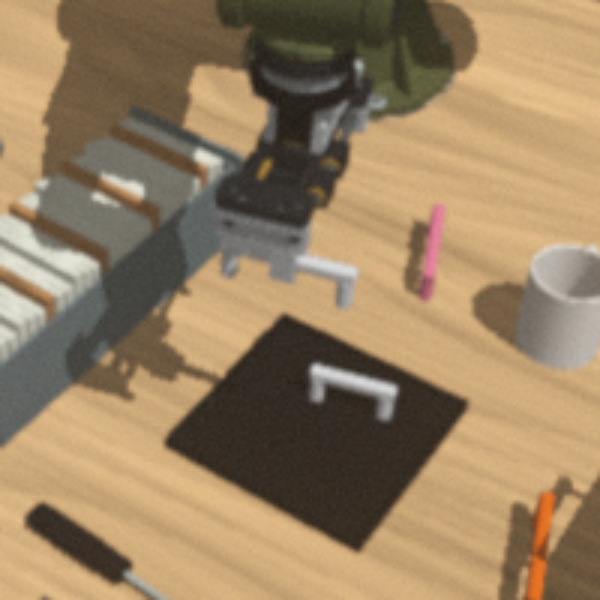

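The pull is held level and lifted, and the short pull is still in the tray. I carry it across at height.

>>> step_arm([
  {"dx": -0.1,"dy": -0.05,"dz": 0,"rx": 0,"ry": 0,"rz": 0,"claw": 1},
  {"dx": -0.2,"dy": -0.1,"dz": 0,"rx": 0,"ry": 0,"rz": 0,"claw": 1},
  {"dx": -0.3,"dy": -0.153,"dz": 0,"rx": 0,"ry": 0,"rz": 0,"claw": 1},
  {"dx": -0.3,"dy": -0.153,"dz": 0,"rx": 0,"ry": 0,"rz": 0,"claw": 1},
  {"dx": -0.3,"dy": -0.153,"dz": 0,"rx": 0,"ry": 0,"rz": 0,"claw": 1},
  {"dx": -0.3,"dy": -0.153,"dz": 0,"rx": 0,"ry": 0,"rz": 0,"claw": 1},
  {"dx": -0.3,"dy": -0.153,"dz": 0,"rx": 0,"ry": 0,"rz": 0,"claw": 1},
  {"dx": -0.3,"dy": -0.153,"dz": 0,"rx": 0,"ry": 0,"rz": 0,"claw": 1},
  {"dx": -0.3,"dy": -0.153,"dz": 0,"rx": 0,"ry": 0,"rz": 0,"claw": 1},
  {"dx": -0.3,"dy": -0.153,"dz": 0,"rx": 0,"ry": 0,"rz": 0,"claw": 1},
])

```text
time_s: 8.0
ee_pos: [0.5136, -0.0486, 0.2375]
eef_rot: [-3.14, -0.0, 1.798]
force: [0.5, 0.1, -0.9]
grip_width: 0.0119
grip_force: 25.0
```

>>> step_arm([
  {"dx": -0.3,"dy": -0.153,"dz": 0,"rx": 0,"ry": 0,"rz": 0,"claw": 1},
  {"dx": -0.3,"dy": -0.153,"dz": 0,"rx": 0,"ry": 0,"rz": 0,"claw": 1},
  {"dx": -0.3,"dy": -0.153,"dz": 0,"rx": 0,"ry": 0,"rz": 0,"claw": 1},
  {"dx": -0.3,"dy": -0.153,"dz": 0,"rx": 0,"ry": 0,"rz": 0,"claw": 1},
  {"dx": -0.3,"dy": -0.153,"dz": 0,"rx": 0,"ry": 0,"rz": 0,"claw": 1},
  {"dx": -0.3,"dy": -0.153,"dz": 0,"rx": 0,"ry": 0,"rz": 0,"claw": 1},
  {"dx": -0.3,"dy": -0.153,"dz": 0,"rx": 0,"ry": 0,"rz": 0,"claw": 1},
  {"dx": -0.2,"dy": -0.12,"dz": 0,"rx": 0,"ry": 0,"rz": 0,"claw": 1},
  {"dx": -0.1,"dy": -0.06,"dz": 0,"rx": 0,"ry": 0,"rz": 0,"claw": 1},
  {"dx": 0,"dy": 0,"dz": 0,"rx": 0,"ry": 0,"rz": 0,"claw": 1},
])

```text
time_s: 9.0
ee_pos: [0.4462, -0.3097, 0.2377]
eef_rot: [-3.141, -0.001, 1.796]
force: [0.9, -0.1, -1.2]
grip_width: 0.0121
grip_force: 25.0
```

```bash
python3 d.py .447 -.317 .1 99.5
```

```text
pos [ 0.4462 -0.3097  0.2377] rot [-1.7996e+02 -5.0000e-02  1.0292e+02] t 9.0 w 0.012098131480749064 24.999386966228485 [ 0.86 -0.05 -1.22]
shift units [-0.074 -0.007  1.377] after-turn frame [-0.073 -0.004  1.377] turn units [-0.0005 -0.0005  0.0379]
```

View pics/f_top.png

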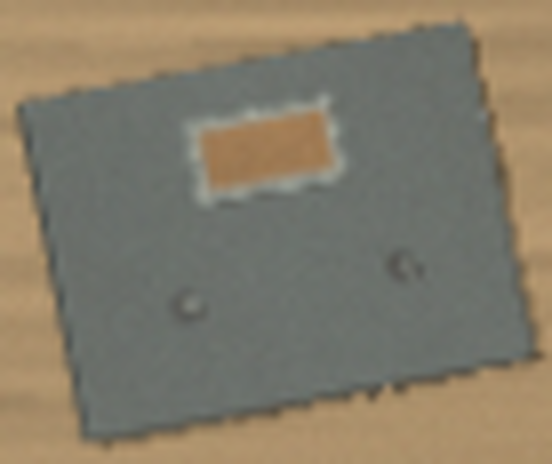

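View pics/f_scene.png

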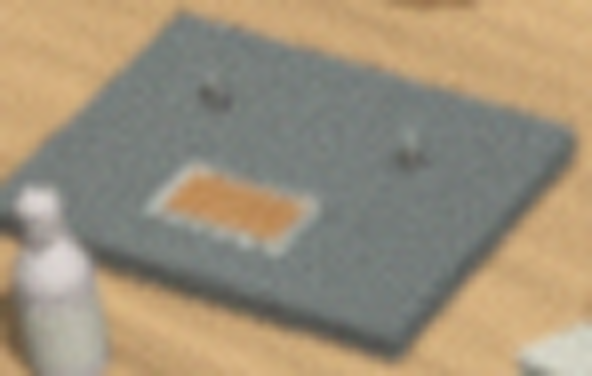

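```bash
python3 - <<'E'
from h import *
for n,off,pts in (('top',(400,193),[(190,302),(408,266)]),('scene',(209,131),[(412,130),(214,74)])):
    p=np.load(n+'0.npy',allow_pickle=True).item()
    q=np.array(off)+(np.array(pts)+.5)/8-.5
    w=world(p,q,.029); d=w[0]-w[1]; print(n,w.round(4),w.mean(0).round(4),np.linalg.norm(d).round(4),np.degrees(np.arctan2(d[1],d[0])))
E
```

```text
top [[ 0.4418 -0.27    0.029 ]
 [ 0.4557 -0.3652  0.029 ]] [ 0.4487 -0.3176  0.029 ] 0.0962 98.31311233077771
scene [[ 0.4345 -0.2716  0.029 ]
 [ 0.4524 -0.3663  0.029 ]] [ 0.4435 -0.3189  0.029 ] 0.0964 100.74121841180327
```

>>> step_arm([
  {"dx": -0.07,"dy": 0,"dz": 0.2,"rx": 0,"ry": 0,"rz": 0.036,"claw": 1},
  {"dx": 0,"dy": 0,"dz": 0.3,"rx": 0,"ry": 0,"rz": 0,"claw": 1},
  {"dx": 0,"dy": 0,"dz": 0.3,"rx": 0,"ry": 0,"rz": 0,"claw": 1},
  {"dx": 0,"dy": 0,"dz": 0.3,"rx": 0,"ry": 0,"rz": 0,"claw": 1},
  {"dx": 0,"dy": 0,"dz": 0.15,"rx": 0,"ry": 0,"rz": 0,"claw": 1},
  {"dx": 0,"dy": 0,"dz": 0,"rx": 0,"ry": 0,"rz": 0,"claw": 1},
  {"dx": 0,"dy": 0,"dz": 0,"rx": 0,"ry": 0,"rz": 0,"claw": 1},
])

```text
time_s: 9.7
ee_pos: [0.449, -0.3151, 0.114]
eef_rot: [3.141, 0.0, 1.742]
force: [0.1, 0.0, -0.3]
grip_width: 0.0119
grip_force: 25.0
```

```bash
python3 d.py .447 -.318 .072 99.6; python3 - <<'E'
from h import *
for n in ('top','scene'):
    p=viewer.camera(n); save(p,f'pics/o_{n}.png'); np.save(n+'1.npy',p,allow_pickle=True)
    a=p['img'][170:260,380:480,::-1] if n=='top' else p['img'][100:190,195:295,::-1]
    a=cv2.resize(a,None,fx=6,fy=6,interpolation=cv2.INTER_CUBIC); cv2.imwrite(f'pics/o_{n}c.png',a)
cv2.imwrite('pics/o.png',cv2.resize(np.vstack([cv2.imread('pics/o_topc.png'),cv2.imread('pics/o_scenec.png')])[:,:],None,fx=.55,fy=.55))
E
```

```text
pos [ 0.449  -0.3151  0.114 ] rot [1.7999e+02 1.0000e-02 9.9830e+01] t 9.7 w 0.011885258218992842 24.999563992023468 [ 0.11  0.04 -0.32]
shift units [-0.025 -0.025  0.42 ] after-turn frame [-0.025 -0.025  0.42 ] turn units [0.0001 0.0001 0.0025]
```

View pics/o_scenec.png

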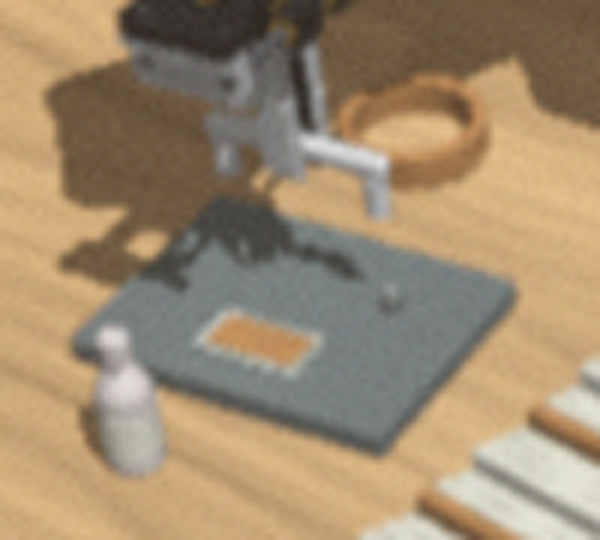

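The pull is level above the front (right foot at about (377,205) in the crop, above the stud at (390,295)), and the glue is untouched. I lower it to about 1 cm over the tips.

>>> step_arm([
  {"dx": -0.025,"dy": -0.02,"dz": 0.1,"rx": 0,"ry": 0,"rz": 0.002,"claw": 1},
  {"dx": 0,"dy": 0,"dz": 0.12,"rx": 0,"ry": 0,"rz": 0,"claw": 1},
  {"dx": 0,"dy": 0,"dz": 0.12,"rx": 0,"ry": 0,"rz": 0,"claw": 1},
  {"dx": 0,"dy": 0,"dz": 0.07,"rx": 0,"ry": 0,"rz": 0,"claw": 1},
  {"dx": 0,"dy": 0,"dz": 0,"rx": 0,"ry": 0,"rz": 0,"claw": 1},
  {"dx": 0,"dy": 0,"dz": 0,"rx": 0,"ry": 0,"rz": 0,"claw": 1},
  {"dx": 0,"dy": 0,"dz": 0,"rx": 0,"ry": 0,"rz": 0,"claw": 1},
])

```text
time_s: 10.5
ee_pos: [0.4473, -0.3187, 0.0728]
eef_rot: [3.141, 0.0, 1.738]
force: [0.2, -0.3, -0.8]
grip_width: 0.0116
grip_force: 25.0
```

```bash
python3 d.py .447 -.318 .072 99.6; python3 - <<'E'
from h import *
import json
p=viewer.camera('scene'); save(p,'pics/p_scene.png')
q=viewer.camera('top'); W=cloud(q); m=(W[...,2]>.068)&(W[...,2]<.088)&(np.hypot(W[...,0]-.447,W[...,1]+.318)<.07); print('top bar pts',m.sum())
o=telemetry.get_obs(); a=np.radians(o['eef_rot'][2]*180/np.pi)
# overlay: predicted pull ends (top edge corners) and stud tips
R,t=np.array(p['R']),np.array(p['t']); rv=cv2.Rodrigues(R)[0]
c=o['ee_pos']; u=np.array([np.cos(a),np.sin(a),0])
z0=c[2]-.0318; P=[np.r_[c[:2],z0]+s*.048*u for s in(1,-1)]
def pr(X): return cv2.projectPoints(np.array(X,float),rv,t,K(p),np.array(p['dist']))[0].reshape(-1,2)
S=6; ox,oy=195,100
im=cv2.resize(p['img'][oy:oy+90,ox:ox+100,::-1],None,fx=S,fy=S,interpolation=cv2.INTER_CUBIC)
sm=np.array([.447,-.318]); b=np.radians(99.6); v=np.array([np.cos(b),np.sin(b)])
for X,col in [(pr(P),(0,0,255)),(pr([np.r_[sm+s*.048*v,.03] for s in(1,-1)]),(0,255,0)),(pr([np.r_[sm+s*.048*v,.018] for s in(1,-1)]),(255,255,0))]:
    for x in X: cv2.circle(im,tuple(int(k) for k in ((x-[ox,oy]+.5)*S)),3,col,1)
cv2.imwrite('pics/p_c.png',im)
E
```

```text
pos [ 0.4473 -0.3187  0.0728] rot [1.7998e+02 3.0000e-02 9.9600e+01] t 10.5 w 0.011589231964794023 24.99957114458084 [ 0.2  -0.34 -0.77]
shift units [ 0.007 -0.001  0.008] after-turn frame [ 0.007 -0.001  0.008] turn units [0.0003 0.0003 0.    ]
top bar pts 61
```

View pics/p_c.png

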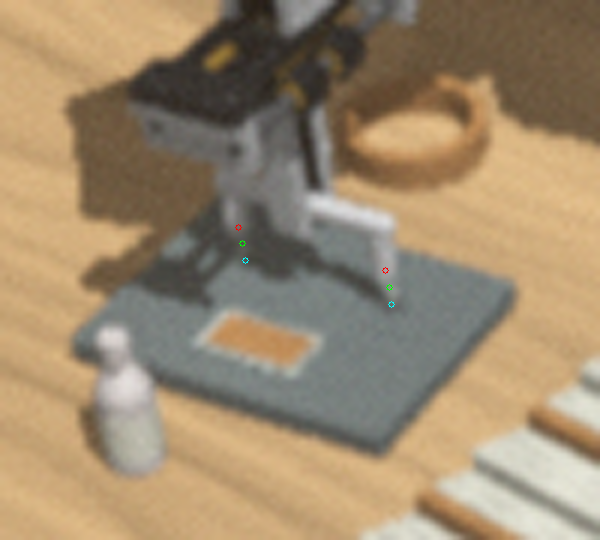

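```bash
python3 - <<'E'
from h import *
from m import ax
p=viewer.camera('scene'); o=telemetry.get_obs(); W=cloud(p); c=o['ee_pos']; a=o['eef_rot'][2]
u=np.array([np.cos(a),np.sin(a)]); n=np.array([-u[1],u[0]])
for nm in('scene','top'):
    p=viewer.camera(nm); W=cloud(p)
    d=W[...,:2]-c[:2]; s=d@u; r=d@n; z=W[...,2]
    m=(abs(s)>.015)&(abs(s)<.06)&(abs(r)<.02)&(z>.034)&(z<.1)
    for sg in(1,-1):
        k=m&(s*sg>0); 
        if k.sum()<5: print(nm,sg,k.sum()); continue
        bar=k&(abs(s)<.04)
        print(nm,sg,k.sum(),'bar z pct',np.percentile(z[bar],[5,50,95]).round(4) if bar.sum() else '','r',np.percentile(r[k],[5,50,95]).round(4),'s',s[k].min().round(4),s[k].max().round(4),'minz end',np.sort(z[k&(abs(s)>.04)])[:6].round(4))
R,t=np.array(p['R']),np.array(p['t'])
p=viewer.camera('scene'); rv=cv2.Rodrigues(np.array(p['R']))[0]
X=np.r_[c[:2]+.048*u,c[2]-.0318]; e=cv2.projectPoints(X,rv,np.array(p['t']),K(p),np.array(p['dist']))[0].ravel(); print(e)
x,y=e.round().astype(int); print(p['z_map'][y-8:y+8,x-4:x+5].round(3)); print(cloud(p)[y-8:y+8,x,2].round(4)); print(p['img'][y-8:y+8,x-4:x+5].mean(2).astype(int))
E
```

```text
scene 1 84 bar z pct [0.0696 0.0758 0.0802] r [-0.0106 -0.0054  0.0019] s 0.0154 0.0583 minz end [0.0394 0.0396 0.04   0.0427 0.043  0.0459]
scene -1 63 bar z pct [0.0678 0.0747 0.0801] r [-0.011  -0.0057  0.001 ] s -0.0542 -0.017 minz end [0.0395 0.0422 0.0428 0.0438 0.0447 0.0463]
top 1 52 bar z pct [0.0737 0.0768 0.0822] r [-0.0069 -0.0012  0.0037] s 0.0159 0.0549 minz end [0.0489 0.0503 0.0518 0.0526 0.0616 0.0682]
top -1 0
[258.81491476 144.6619739 ]
[[1.572 1.561 1.563 1.561 1.563 1.564 1.702 1.689 1.699]
 [1.573 1.569 1.567 1.568 1.565 1.566 1.697 1.692 1.693]
 [1.66  1.567 1.572 1.566 1.567 1.577 1.686 1.69  1.68 ]
 [1.654 1.579 1.571 1.573 1.571 1.572 1.687 1.675 1.682]
 [1.649 1.654 1.574 1.572 1.575 1.578 1.649 1.684 1.68 ]
 [1.646 1.65  1.579 1.575 1.577 1.58  1.649 1.643 1.646]
 [1.639 1.643 1.583 1.581 1.582 1.584 1.643 1.637 1.635]
 [1.636 1.64  1.585 1.581 1.582 1.584 1.641 1.634 1.638]
 [1.63  1.633 1.586 1.584 1.585 1.59  1.626 1.632 1.626]
 [1.629 1.63  1.631 1.594 1.586 1.585 1.628 1.629 1.63 ]
 [1.626 1.628 1.625 1.629 1.63  1.629 1.627 1.618 1.624]
 [1.617 1.618
[... 312 characters left out ...]
579 0.0522 0.0496 0.0455 0.0429
 0.0133 0.0277 0.0251 0.0209 0.0186 0.0154]
[[169 184 199 205 210 190 167 159 153]
 [134 147 155 169 184 170 170 165 165]
 [119 125 140 152 164 156 162 167 167]
 [121 126 148 160 158 162 161 162 161]
 [122 124 140 158 167 161 145 143 149]
 [126 124 134 156 172 164 133 130 128]
 [126 119 131 153 170 158 133 122 122]
 [119 120 131 151 164 161 136 125 121]
 [105 112 125 151 166 152 128 126 122]
 [ 81  84 109 143 154 145 127 120 125]
 [ 67  69  86 116 133 139 132 128 126]
 [ 78  75  72  92 129 148 129 125 128]
 [ 99  93  91  88 107 130 119 121 125]
 [121 122 112 102  95 112 103 114 121]
 [127 126 118 109  94 103 106 112 120]
 [125 126 122 117 110 115 118 121 122]]
```

Both feet read about 41 mm in depth, equal on the two sides, so the pull is level and roughly 11 mm above the tips. There is a clear gap above the stud, and foot and stud line up with the prediction. I hand in.

```bash
python3 -c "
from station import hand_in; print(hand_in())"
```

```text
the job is handed in; nothing more can be done
None
```

The long pull is held still at 25 N about 11 mm above the stud tips, level, and by my camera measurements within a few millimetres of the studs' middle and in line with them; the job is handed in, but no verdict came back.

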